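# Set the cold room's defrost timer and start it

## Robot

A 6-joint arm with a two-finger parallel gripper is mounted at the origin on the work surface. World frame = base frame: x ahead of the robot, y to its left, z up, the work surface at z = 0. Lengths are in mm, angles in rad, forces in N, time in s.
With the tool pointing down it reaches from about 400 to 925 mm from the base axis. Payload 12.5 kg.
Tool frame: the origin (TCP) lies at the very end of the fingers, on their centre line; the grasp point (between the pads) lies env.grip_point_offset behind it (env.grip_point_offset is the distance from the TCP to the grasp point, in mm); y points along the fingers, z is the direction in which the jaws open and shut, and the axes are right-handed (so a half turn about y gives the same grasp; the last joint's range is limited). The gripper opens to 95 mm and grips with 3 to 60 N. Pads are 20 mm wide; open, the fingers measure 119 mm over their backs; the gripper's body (75 mm by 180 mm) begins 59 mm behind the grasp point.
Start: joints at [-1.337, 0.491, 1.559, -0, 1.092, -0.106], TCP at [208.335, -589.274, 214.661] pointing down, gripper open.
Joint ranges: [-3.1, 3.1], [-0.84, 2.19], [0.05, 2.79], [-1.13, 4.28], [0.06, 2.93], [-2.69, 2.69]. Speed limits (rad/s): [2.22, 2.22, 2.79, 3.14, 3.14, 3.14].

## Interface

Orientations are given as [roll, pitch, yaw] about the fixed x, y, z axes, in that order (R = Rz(yaw) Ry(pitch) Rx(roll)).
In Python, from cell import readout, read_camera, env, nets gives the robot as it stands.
- The arm moves only by the tool apply_moves, never from a script. Its argument "increments" is a list of rows, each a list of 3 entries, a list of its own where there are three numbers: the shift along the tool's x, y, z in cm, then the turn, a rotation vector about the tool's x, y, z in degrees, then the finger opening in cm, from 0 to 9.51. A call has exactly 5 rows; each row shifts and turns the pose as measured when the row begins, along the tool's axes as they then stand; what a row does not reach is not made up. A row lasts 1/8 s, in which the tool goes at most 62.5 mm and 10.7 degrees, less where a joint would pass 70% of its speed; a pose out of reach is approached as far as the arm can. A call with a gripper value outside its range is refused whole. The fingers move at their own pace and stop on an object; the grip force is fixed at half the most. Time passes only in rows, so rows that do not move let the fingers close, or fill a call up. It gives the time, the measured TCP pose, the force and the opening at its end, in the units of the state.
- readout.state(): the state, without advancing time (a new reading comes with each control period).
- read_camera(name): name is "scene" or "top"; returns a dict with "img" (420x560x3 uint8, red, green, blue), "vfov" (degrees; the focal length in pixels is half the picture's height over the tangent of half this angle, whatever the lens; pixels are square), "cx", "cy" (the principal point, pixels), "rvec" (rotation vector, rad) and "tvec" (3), from world to camera coordinates, as OpenCV has them. Camera axes: x right, y down, z forward; pixel columns grow to the right and rows downward; lengths in mm; the calibration is good to about 2 mm. A picture is of the moment at which its call begins. There is no depth.
- env.job_done(): hands the job in, once; it reports no verdict.
Trained networks look in a picture, given as the dict that the camera call returned (one of the last four; its "shot" number tells which), for a name from the list of things; names that differ only in an ending like _2 or _b are one class to them, and where a whole thing is asked for, a point or a joint stands for the part that bears it (a point fixed in the world has none). Each returns a list of dicts, best first, with "confidence" (0 to 1); they miss things now and then, are a little off and sometimes report something else, mostly with a low value. They report only what shows in the picture. A call takes as long as a camera call.
- nets.look_for(picture, thing): "point" ([x, y, z] in mm, in the coordinates of the camera as it stood for that picture, good to about 4 mm: the middle of the surface that is visible of it).
- nets.mark_of(picture, thing): "point" ([x, y, z] in mm, in the coordinates of the camera as it stood for that picture, good to about 4 mm: a listed point, or the origin of a listed thing).
The state is a dict: "t": time; "joints": joint angles; "qvel": joint speeds; "tau": joint torques, N m; "eef_pos": TCP position; "tcp_rot": TCP orientation; "ft_force": force on the tool from outside, world axes, zero at the start; "moment": the same for the moment, N m; "opening": opening from 0.0 (shut) to 1.0 (fully open).
Only numpy, scipy, OpenCV 4.12 (cv2) and the standard library are available. Lean on these libraries where they do the work, as an engineer would, in place of code of your own. Each camera call takes 0.05 s, during which the arm holds its last target. There are 200 camera calls.

## Task

On the defrost timer, push the dial's fin round clockwise with a fingertip until the index line on the dial lines up with the one long line of the scale around it, and leave it there. Only then press the round start button fully down with a fingertip and let it spring back. Do not pinch the fin, and leave the tubs, jars and other stock where they stand.

Things in the scene. Friction and masses are not known exactly. Their poses are not given: they have to be found in the camera images.
- timer: grey defrost timer, a flat box 200 x 340 x 45 mm fixed to the table; origin centre of underside, x away from the robot and y to the left at yaw 0 (its yaw varies). Its dial is towards its +y end, its button towards its -y end; the dial axis is at (0, 65) mm and the button at (-30, -105) mm of this frame
- dial_axis (a point): point on the dial's vertical axis, at the level of the dial's upper face (56 mm above the table). The dial is a black disc, radius 60 mm, 8 mm thick, lying flat on the white scale plate
- dial (a joint): angle of the dial in rad, 0 at its end stop, growing as it turns CLOCKWISE seen from above, other stop at 3.6. It starts at 0.1 to 0.7. It stays where it is left: about 0.12 N m of friction (3 N at the fin), no spring, no detents
- index_mark (a point): outer end of the white index line (5 mm wide) on the dial's upper face, 62 mm from the axis
- fin_top (a point): top centre of the grey finger fin that stands up from the dial directly opposite the index line, 42 mm from the axis. The fin is a radial plate 30 mm long (27 to 57 mm from the axis), 14 mm thick, 26 mm high above the dial's upper face (its top is 82 mm above the table). Its trailing face is the one to push for clockwise; only one face may be loaded at a time
- long_line (a point): inner end of the one long black line (22 mm long, 5 mm wide; the other lines are 6 mm long and 2 mm wide, every 15 degrees) of the white scale plate, 62 mm from the dial axis. The plate (radius 86 mm, top 48 mm above the table) is fixed and centred on the dial axis; the direction of its long line varies, always 0.7 to 2.5 rad clockwise of the index line at the start
- start_top (a point): top centre of the round start button, 28 mm across, 22 mm above the timer's upper face (67 mm above the table), in a round collar 44 mm across and 12 mm high; it is pressed straight down
- start (a joint): button travel in m, 0 up, 0.006 fully down; a spring brings it back; fully down takes 5 N
- tub_a: round sauce tub with white lid, 68 mm wide, 42 mm high, loose, standing on the timer's housing near the button; leave alone; origin centre of underside
- tub_b: same sauce tub, on the table to the left; leave alone
- tub_c: same sauce tub, on the table to the left; leave alone
- jar: jar 68 mm wide, 85 mm high, loose, standing on the table close beside the timer's dial end; leave alone; origin centre of underside
- jug: brown jug with red cap, 128 mm wide, 235 mm high, loose, on the table to the right; leave alone
- tape: roll of clear tape, 90 mm across, 40 mm high, loose, on the table to the right; leave alone
- butter: small carton 70 x 120 x 60 mm, loose, on the table to the left; leave alone

How it is judged:
By the outcome, as a careful person would: the job done as asked, in the order asked, and still so for the second after the job is handed in, with the robot touching nothing.
It also fails if it takes over 54 s, if anything falls off the work surface, if the arm or the gripper's body presses on something with over 40 N, if the wrist force passes 120 N, or if a joint passes its speed limit or range.

## Working session

There is one attempt and no reset: what is moved stays moved. The work goes in short steps, Python scripts to look and compute and a tool call to move; the robot and the scene stay as the last step left them, time stands still between calls to the robot, and variables do not carry over. Pictures are saved under pics/ and viewed, about 8 in all and at most 12, crops included, and the job is handed in when it is done.

Besides the shell and the picture viewer there is one more tool, called after ">>>" as name(argument=value, ...) on one line, values as JSON. apply_moves: Moves the arm, as the interface text tells. Its arguments: {"type":"object","properties":{"increments":{"type":"array"}},"required":["increments"]}

```bash
mkdir -p pics; cat > h.py <<'E'
import numpy as np, cv2
from cell import readout, read_camera, env, nets
def Rt(p): return cv2.Rodrigues(np.array(p["rvec"],float))[0], np.array(p["tvec"],float).ravel()
def K(p):
    f=p["img"].shape[0]/2/np.tan(np.radians(p["vfov"])/2); return np.array([[f,0,p["cx"]],[0,f,p["cy"]],[0,0,1]])
def w(p,c): R,t=Rt(p); return R.T@(np.array(c)-t)
def proj(p,X):
    return cv2.projectPoints(np.array(X,float).reshape(-1,3),np.array(p["rvec"],float),np.array(p["tvec"],float),K(p),None)[0].reshape(-1,2)
def onplane(p,uv,z):
    R,t=Rt(p); d=R.T@np.linalg.inv(K(p))@np.array([uv[0],uv[1],1.]); c=-R.T@t; return c+d*(z-c[2])/d[2]
def save(p,n,box=None,s=1):
    im=p["img"][:,:,::-1]
    if box: im=im[box[1]:box[3],box[0]:box[2]]
    cv2.imwrite("pics/"+n,cv2.resize(im,None,fx=s,fy=s,interpolation=cv2.INTER_CUBIC))
E
python3 - <<'E'
from h import *
print(readout.state(), env.grip_point_offset)
for c in("top","scene"):
    p=read_camera(c); save(p,c+"0.png"); print(c,p.keys())
    for t in "timer dial_axis index_mark fin_top long_line start_top tub_a jar jug".split():
        r=nets.mark_of(p,t); print(t,[(np.round(w(p,d["point"]),0).tolist(),round(d["confidence"],2)) for d in r[:3]])
E
```

```text
{'t': 0.0, 'joints': array([-1.33659489e+00,  4.91526309e-01,  1.55942537e+00, -5.92443528e-06,
        1.09170316e+00, -1.05603682e-01]), 'qvel': array([ 0.00152118, -0.00048998, -0.00038567, -0.00077004,  0.00109259,
       -0.00045809]), 'tau': array([-1.96710812e-04, -6.12643790e+01, -2.58175117e+01,  6.92507531e-02,
        4.82877425e-02, -8.75399064e-05]), 'eef_pos': array([ 208.27797502, -589.02739535,  214.09069779]), 'tcp_rot': array([-1.57185315e+00,  1.06737565e-04, -2.80178485e+00]), 'ft_force': array([-0.01395945,  0.08902824,  0.6808996 ]), 'moment': array([-0.03404851,  0.01208023, -0.02649268]), 'opening': 0.9982346435482352} 18.8
top dict_keys(['img', 'vfov', 'cx', 'cy', 'rvec', 'tvec', 'shot'])
timer [([538.0, -28.0, -5.0], 0.97), ([484.0, -116.0, 66.0], 0.19)]
dial_axis [([560.0, 37.0, 59.0], 0.77)]
index_mark [([586.0, 92.0, 62.0], 0.65)]
fin_top [([540.0, -3.0, 79.0], 0.73)]
long_line [([620.0, 41.0, 47.0], 0.66), ([482.0, -115.0, 68.0], 0.58), ([525.0, 449.0, -6.0], 0.47)]
start_top [([488.0, -113.0, 69.0], 0.38), ([540.0, 1.0, 85.0], 0.32)]
tub_a [([562.0, -149.0, 45.0], 0.94), ([685.0, 408.0, -1.0], 0.86), ([522.0, 450.0, -3.0], 0.63)]
jar [([562.0, 223.0, -2.0], 0.79)]
jug [([576.0, -456.0, 1.0], 0.84)]
scene dict_keys(['img', 'vfov', 'cx', 'cy', 'rvec', 'tvec', 'shot'])
timer [([541.0, -22.0, 0.0], 0.7)]
dial_axis [([689.0, 413.0, -0.0], 0.38)]
index_mark []
fin_top [([539.0, 2.0, 79.0], 0.57)]
long_line [([617.0, 45.0, 49.0], 0.97)]
start_top [([617.0, 44.0, 48.0], 0.64), ([480.0, -114.0, 66.0], 0.6)]
tub_a [([688.0, 414.0, -1.0], 0.72), ([514.0, 445.0, 0.0], 0.57), ([558.0, -151.0, 42.0], 0.53)]
jar [([561.0, 225.0, -0.0], 0.76)]
jug [([573.0, -455.0, -4.0], 0.71)]
```

```bash
python3 - <<'E'
from h import *
p=read_camera("top")
u=proj(p,[560,38,56]).ravel(); print(u)
x,y=int(u[0]),int(u[1]); save(p,"crop_top.png",(max(x-100,0),max(y-75,0),x+100,y+75),4); print(max(x-100,0),max(y-75,0))
E
```

```text
[276.07123829 192.27637104]
176 117
```

View pics/top0.png

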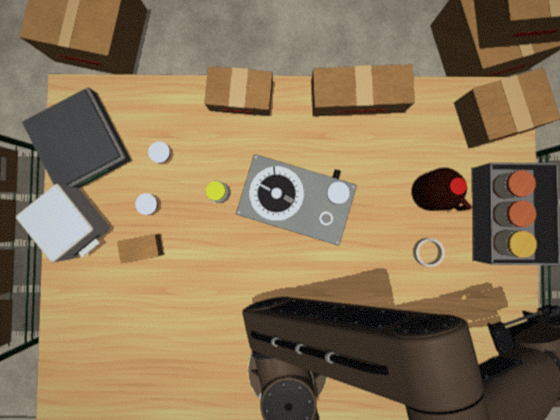

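View pics/crop_top.png

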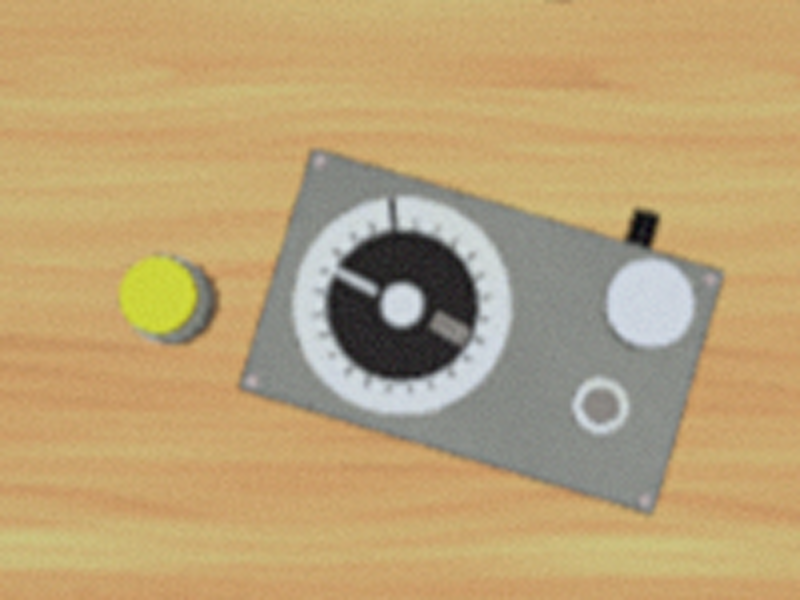

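View pics/scene0.png

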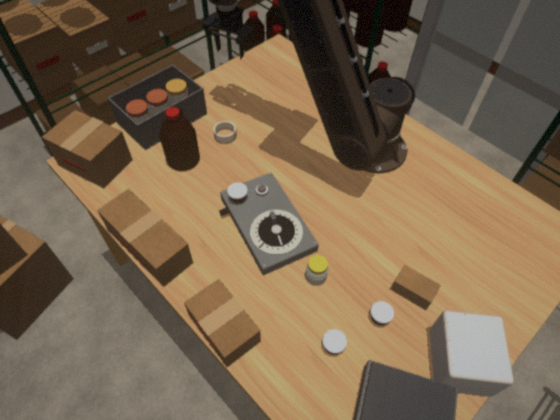

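The top view shows the dial centre near (276,193), the index line at upper left, the long line nearly straight up (about 57° clockwise), the fin at lower right, the button at (326,218) and tub_a at (339,192). The networks agree with this. Next I'll measure the angles more precisely.

```bash
cat >> h.py <<'E'
def rect(p,c,z,half=110,s=0.5):
    n=int(2*half/s); i=np.arange(n)*s-half
    X,Y=np.meshgrid(c[0]-i, c[1]-i, indexing='ij')  # row down = -x, col right = -y
    uv=proj(p,np.stack([X,Y,np.full_like(X,z)],-1)).reshape(n,n,2).astype(np.float32)
    return cv2.remap(p["img"],uv[...,0],uv[...,1],cv2.INTER_CUBIC)
def polar(p,c,z,r0,r1):  # mean grey vs world angle (0.5deg)
    a=np.radians(np.arange(0,360,.5)); r=np.arange(r0,r1,1.)
    A,Rr=np.meshgrid(a,r,indexing='ij')
    uv=proj(p,np.stack([c[0]+Rr*np.cos(A),c[1]+Rr*np.sin(A),np.full_like(A,z)],-1)).reshape(*A.shape,2).astype(np.float32)
    return cv2.remap(cv2.cvtColor(p["img"],cv2.COLOR_RGB2GRAY),uv[...,0],uv[...,1],cv2.INTER_LINEAR).astype(float).mean(1)
def peak(f,near=None,win=60):
    f=f-np.median(f)
    if near is not None:
        d=(np.arange(0,360,.5)-near+180)%360-180; f=np.where(abs(d)<win,f,0)
    k=int(f.argmax()); j=np.arange(k-16,k+17); v=np.clip(f[j%720]-0.3*f[k],0,None)
    return (v*j).sum()/v.sum()/2%360, f[k]
def plate(p,c=(560,38),cam=None):
    im=rect(p,c,48); hsv=cv2.cvtColor(im,cv2.COLOR_RGB2HSV)
    m=((hsv[...,2]>150)&(hsv[...,1]<60)).astype(np.uint8)
    cs=max(cv2.findContours(m,cv2.RETR_EXTERNAL,cv2.CHAIN_APPROX_NONE)[0],key=cv2.contourArea)
    e=cv2.fitEllipse(cv2.convexHull(cs)); (u,v)=e[0]
    return np.array([c[0]-(v*.5-110),c[1]-(u*.5-110)]), np.array(e[1])*.5
E
python3 - <<'E'
from h import *
for n in("top","scene"):
    p=read_camera(n); c,d=plate(p); print(n,c,d)
    for cc in (c,c+[2,0],c+[0,2]):
        print(" index",peak(polar(p,cc,56,30,57)),"long",peak(-polar(p,cc,48,67,82)))
    im=rect(p,c,56); cv2.imwrite(f"pics/rect_{n}.png",im[:,:,::-1])
    for t in("fin_top","start_top"):
        r=[w(p,d["point"]).round(1).tolist() for d in nets.mark_of(p,t)]; print(t,r)
a=cv2.hconcat([cv2.imread("pics/rect_top.png"),cv2.imread("pics/rect_scene.png")]); cv2.imwrite("pics/rects.png",a[:, :800] if 0 else cv2.resize(a,(800,400)))
# fin via threshold and button: ring centre in top, z=57
p=read_camera("top"); im=rect(p,(484,-115),57,half=40,s=.5); hsv=cv2.cvtColor(im,cv2.COLOR_RGB2HSV)
m=((hsv[...,2]>175)).astype(np.uint8); cs=max(cv2.findContours(m,cv2.RETR_EXTERNAL,cv2.CHAIN_APPROX_NONE)[0],key=cv2.contourArea); e=cv2.fitEllipse(cs)
print("collar",484-(e[0][1]*.5-40),-115-(e[0][0]*.5-40),np.array(e[1])*.5)
E
```

```text
top [558.2039566   38.15130615] [175.3704071  176.11257935]
 index (np.float64(62.562794664946594), np.float64(135.70370370370372)) long (np.float64(6.3290234609210305), np.float64(101.3))
 index (np.float64(64.97914167581226), np.float64(134.46296296296296)) long (np.float64(6.499046383887701), np.float64(99.20000000000002))
 index (np.float64(61.372689584419504), np.float64(134.55555555555554)) long (np.float64(4.795722599917593), np.float64(100.26666666666668))
fin_top [[541.5, -3.1, 83.6]]
start_top [[482.7, -114.9, 69.2]]
scene [557.31744385  42.19767761] [168.38363647 171.27584839]
 index (np.float64(61.49769609754369), np.float64(93.2962962962963)) long (np.float64(239.54856708754647), np.float64(67.26666666666667))
 index (np.float64(63.903118416185535), np.float64(93.14814814814815)) long (np.float64(238.2373058652687), np.float64(69.60000000000001))
 index (np.float64(60.23445921959829), np.float64(90.77777777777779)) long (np.float64(240.47548126951094), np.float64(70.93333333333335))
fin_top [[540.0, 5.1, 83.7]]
start_top [[478.9, -111.4, 65.8]]
collar 481.77903747558594 -116.94904708862305 [42.18798447 42.81464005]
```

View pics/rects.png

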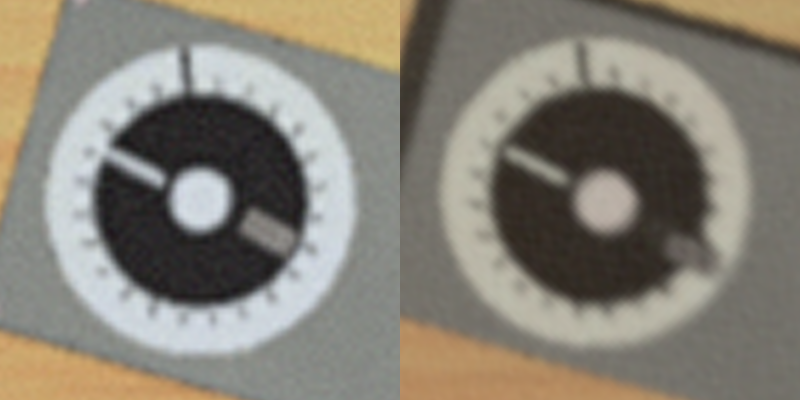

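>>> apply_moves(increments=[[[0,0,0],[0,-10.5,0],0],[[0,0,0],[0,-10.5,0],0],[[0,0,0],[0,-10.5,0],0],[[0,0,0],[0,-10.5,0],0],[[0,0,0],[0,0,0],0]])

```text
t: 2.02
eef_pos: [208.3, -589.3, 214.6]
tcp_rot: [-1.571, -0.0, -2.052]
ft_force: [0.3, -0.8, 0.2]
opening: 0.529
```

>>> apply_moves(increments=[[[-5.5,0,0.4],[0,0,0],0],[[-5.5,0,0.4],[0,0,0],0],[[-5.5,0,0.4],[0,0,0],0],[[-5.5,0,0.4],[0,0,0],0],[[-5.5,0,0.4],[0,0,0],0]])

```text
t: 2.65
eef_pos: [357.9, -352.6, 214.1]
tcp_rot: [-1.569, -0.001, -2.083]
ft_force: [-0.1, 0.2, 0.5]
opening: 0.025
```

>>> apply_moves(increments=[[[-5.5,0,0.4],[0,0,0],0],[[-5.5,0,0.4],[0,0,0],0],[[-5.5,0,0.4],[0,0,0],0],[[-5.5,0,0.4],[0,0,0],0],[[-5.5,0,0.4],[0,0,0],0]])

```text
t: 3.28
eef_pos: [517.1, -116.5, 215.2]
tcp_rot: [-1.566, -0.001, -2.11]
ft_force: [-0.7, -1.7, 0.6]
opening: 0.0
```

```bash
cat >> h.py <<'E'
from scipy.spatial.transform import Rotation as Ro
def delta(tgt,yawdeg):
    s=readout.state(); R=Ro.from_euler('xyz',s["tcp_rot"]); T=Ro.from_euler('xyz',[-90,0,yawdeg],degrees=True)
    print("t",round(s["t"],2),"pos",s["eef_pos"].round(1),"rot",np.degrees(s["tcp_rot"]).round(1),"F",np.round(s["ft_force"],1),"open",round(s["opening"],3))
    print("shift cm",(R.inv().apply(np.array(tgt)-s["eef_pos"])/10).round(2),"rotvec",np.degrees((R.inv()*T).as_rotvec()).round(1))
E
python3 -c "
from h import *
delta([564.4,-11.6,150],-117.4)"
```

```text
t 3.27 pos [ 517.1 -116.5  215.2] rot [ -89.7   -0.  -120.9] F [-0.7 -1.7  0.6] open 0.0
shift cm [-11.43   6.5   -1.35] rotvec [-0.3 -3.5  0. ]
```

>>> apply_moves(increments=[[[-5.0,2,-0.5],[0,-3.5,0],0],[[-5.0,2,-0.4],[0,0,0],0],[[-1.5,2,0],[0,0,0],0],[[0,0.5,0],[0,0,0],0],[[0,0,0],[0,0,0],0]])

```text
t: 3.9
eef_pos: [568.5, -5.4, 149.1]
tcp_rot: [-1.563, -0.0, -2.064]
ft_force: [0.3, 0.5, 0.0]
opening: 0.006
```

```bash
python3 -c "
from h import *
delta([564.4,-11.6,64],-117.4)
p=read_camera('scene'); x,y=proj(p,[558,39,56]).ravel().astype(int); save(p,'app.png',(x-90,y-75,x+90,y+60),4)"
```

```text
t 3.9 pos [568.5  -5.4 149.1] rot [ -89.6   -0.  -118.2] F [0.3 0.5 0. ] open 0.006
shift cm [ 0.74  8.51 -0.13] rotvec [-0.4 -0.8  0. ]
```

View pics/app.png

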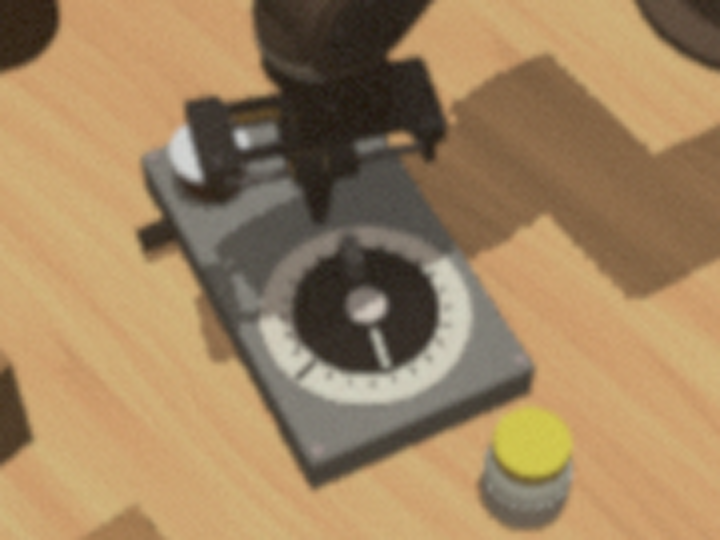

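The tool is above the clear side of the fin. The index line and long line stay visible from the scene camera, and the gripper body passes well above the tub. Descending now.

>>> apply_moves(increments=[[[0.7,2.5,-0.1],[-0.4,-0.8,0],0],[[0,2.5,0],[0,0,0],0],[[0,2.3,0],[0,0,0],0],[[0,1.0,0],[0,0,0],0],[[0,0,0],[0,0,0],0]])

```text
t: 4.58
eef_pos: [566.1, -16.5, 69.4]
tcp_rot: [-1.562, 0.003, -2.06]
ft_force: [-1.2, -0.4, -0.0]
opening: 0.003
```

```bash
cat >> h.py <<'E'
AX=np.array([558.,39.])
def push(phi,gap=0,r=42,z=64):
    a=np.radians(phi); u=np.array([np.cos(a),np.sin(a)]); t=np.array([np.sin(a),-np.cos(a)])
    delta(np.r_[AX+r*u-t*(19+gap),z],phi)
E
python3 -c "
from h import *
push(-117.4,0); push(-127.4,0)"
```

```text
t 4.58 pos [566.1 -16.5  69.4] rot [-8.95e+01  1.00e-01 -1.18e+02] F [-1.2 -0.4 -0. ] open 0.003
shift cm [-0.34  0.53 -1.39] rotvec [-0.5 -0.6 -0.1]
t 4.58 pos [566.1 -16.5  69.4] rot [-8.95e+01  1.00e-01 -1.18e+02] F [-1.2 -0.4 -0. ] open 0.003
shift cm [-0.06  0.52 -2.14] rotvec [-0.5  9.4 -0.2]
```

>>> apply_moves(increments=[[[-0.3,0.3,0],[-0.5,-0.6,0],0],[[0,0.3,-0.5],[0,0,0],0],[[0,0,-0.5],[0,0,0],0],[[0,0,-0.2],[0,0,0],0],[[0,0,0],[0,0,0],0]])

```text
t: 5.2
eef_pos: [557.1, -7.9, 65.5]
tcp_rot: [-1.568, 0.004, -2.049]
ft_force: [-0.4, 0.4, 0.5]
opening: 0.006
```

```bash
python3 -c "
from h import *
push(-117.4,0); push(-127.4,0)"
```

```text
t 5.2 pos [557.1  -7.9  65.5] rot [ -89.9    0.2 -117.4] F [-0.4  0.4  0.5] open 0.006
shift cm [-0.    0.15 -0.18] rotvec [-0.1  0.  -0.2]
t 5.2 pos [557.1  -7.9  65.5] rot [ -89.9    0.2 -117.4] F [-0.4  0.4  0.5] open 0.006
shift cm [ 0.26  0.15 -0.94] rotvec [-0.1 10.  -0.2]
```

Next, push through about 35° in 7–8° arc steps.

>>> apply_moves(increments=[[[0,0.1,-0.2],[0,0,0],0],[[0.2,0,-0.65],[0,8,0],0],[[0.2,0,-0.6],[0,8,0],0],[[0.2,0,-0.6],[0,8,0],0],[[0.2,0,-0.6],[0,8,0],0]])

```text
t: 5.82
eef_pos: [532.6, 1.0, 64.5]
tcp_rot: [-1.567, 0.007, -2.624]
ft_force: [0.6, -5.4, -0.0]
opening: 0.005
```

```bash
python3 -c "
from h import *
push(-150,0);push(-160)
p=read_camera('top'); c,d=plate(p); print(c,d,'index',peak(polar(p,AX,56,30,57),40,60),'long',peak(-polar(p,AX,48,67,82),6,15))
x,y=proj(p,[558,39,56]).ravel().astype(int); save(p,'push1.png',(x-60,y-50,x+60,y+50),5)
q=read_camera('scene'); print('sc index',peak(polar(q,AX,56,30,57),40,60),'long',peak(-polar(q,AX,48,67,82),6,15))
"
```

```text
t 5.83 pos [532.6   1.   64.5] rot [ -89.8    0.4 -150.3] F [ 0.6 -5.4 -0. ] open 0.005
shift cm [ 0.1   0.05 -0.12] rotvec [-0.2 -0.3 -0.4]
t 5.83 pos [532.6   1.   64.5] rot [ -89.8    0.4 -150.3] F [ 0.6 -5.4 -0. ] open 0.005
shift cm [ 0.37  0.04 -0.88] rotvec [-0.2  9.7 -0.4]
[567.77101135  76.75950623] [ 93.5708313  151.35655212] index (np.float64(36.528784776586775), np.float64(12.740740740740748)) long (np.float64(5.374244256348246), np.float64(26.0))
sc index (np.float64(38.22189681226164), np.float64(107.96296296296298)) long (np.float64(7.374318606335533), np.float64(60.79999999999998))
```

View pics/push1.png

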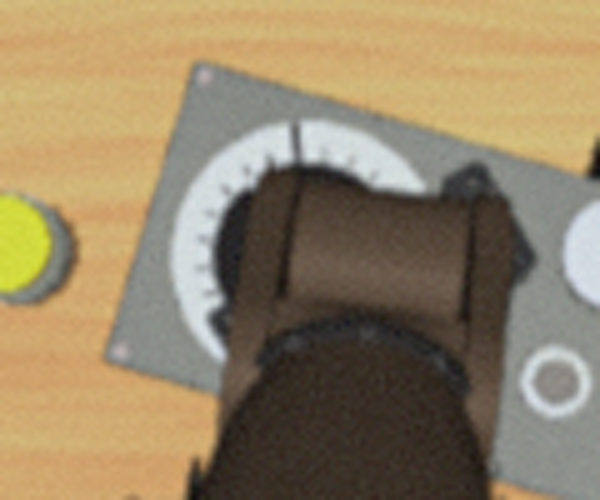

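```bash
python3 -c "
from h import *
for f in(-142,-155,-166): push(f,-5)"
```

```text
t 5.92 pos [532.2   1.5  64.5] rot [ -89.8    0.4 -150.1] F [ 0.4 -0.2 -0.2] open 0.0
shift cm [-0.14  0.05  0.01] rotvec [-0.2 -8.1 -0.4]
t 5.92 pos [532.2   1.5  64.5] rot [ -89.8    0.4 -150.1] F [ 0.4 -0.2 -0.2] open 0.0
shift cm [ 0.2   0.05 -0.93] rotvec [-0.2  4.9 -0.4]
t 5.92 pos [532.2   1.5  64.5] rot [ -89.8    0.4 -150.1] F [ 0.4 -0.2 -0.2] open 0.0
shift cm [ 0.32  0.04 -1.77] rotvec [-0.1 15.9 -0.4]
```

>>> apply_moves(increments=[[[0.1,0,-0.4],[0,3.5,0],0],[[0.1,0,-0.4],[0,3.5,0],0],[[0.1,0,-0.4],[0,3.5,0],0],[[0.1,0,-0.4],[0,3.5,0],0],[[0,0,0],[0,0,0],0]])

```text
t: 6.55
eef_pos: [522.3, 13.1, 64.4]
tcp_rot: [-1.568, 0.006, -2.853]
ft_force: [0.3, -0.1, 0.5]
opening: 0.006
```

```bash
cat >> h.py <<'E'
def look(tag=None):
    q=read_camera('scene'); 
    for A in (AX,AX+[0,2]):
        i=peak(polar(q,A,56,30,57),20,50)[0]; l=peak(-polar(q,A,48,67,82),6,15)[0]; print('index',round(i,2),'long',round(l,2),'diff',round(i-l,2))
    if tag: x,y=proj(q,[558,39,56]).ravel().astype(int); save(q,tag,(x-50,y-40,x+50,y+40),8)
E
python3 -c "
from h import *
look()
for f in(-164,-168,-173.7): push(f,-5)"
```

```text
index 19.44 long 7.38 diff 12.06
index 16.88 long 5.83 diff 11.05
t 6.6 pos [522.4  13.1  64.4] rot [ -89.9    0.4 -163.4] F [0.6 0.9 0.7] open 0.003
shift cm [ 0.06  0.04 -0.11] rotvec [-0.1  0.6 -0.4]
t 6.6 pos [522.4  13.1  64.4] rot [ -89.9    0.4 -163.4] F [0.6 0.9 0.7] open 0.003
shift cm [ 0.14  0.04 -0.41] rotvec [-0.1  4.6 -0.4]
t 6.6 pos [522.4  13.1  64.4] rot [ -89.9    0.4 -163.4] F [0.6 0.9 0.7] open 0.003
shift cm [ 0.23  0.04 -0.84] rotvec [-0.1 10.3 -0.4]
```

>>> apply_moves(increments=[[[0.1,0,-0.2],[0,2,0],0],[[0.05,0,-0.2],[0,2,0],0],[[0.05,0,-0.15],[0,2,0],0],[[0,0,0],[0,0,0],0],[[0,0,0],[0,0,0],0]])

```text
t: 7.22
eef_pos: [519.7, 17.5, 64.4]
tcp_rot: [-1.568, 0.008, -2.957]
ft_force: [-0.0, -0.2, 1.0]
opening: 0.003
```

```bash
python3 -c "
from h import *
look('p3.png')
for f in(-170,-173.7): push(f,-5)"
```

```text
index 13.3 long 7.39 diff 5.92
index 10.66 long 5.84 diff 4.82
t 7.28 pos [519.7  17.5  64.3] rot [ -89.9    0.4 -169.4] F [-0.4 -0.6  1. ] open 0.003
shift cm [ 0.05  0.03 -0.05] rotvec [-0.1  0.6 -0.4]
t 7.28 pos [519.7  17.5  64.3] rot [ -89.9    0.4 -169.4] F [-0.4 -0.6  1. ] open 0.003
shift cm [ 0.13  0.03 -0.33] rotvec [-0.1  4.3 -0.4]
```

View pics/p3.png

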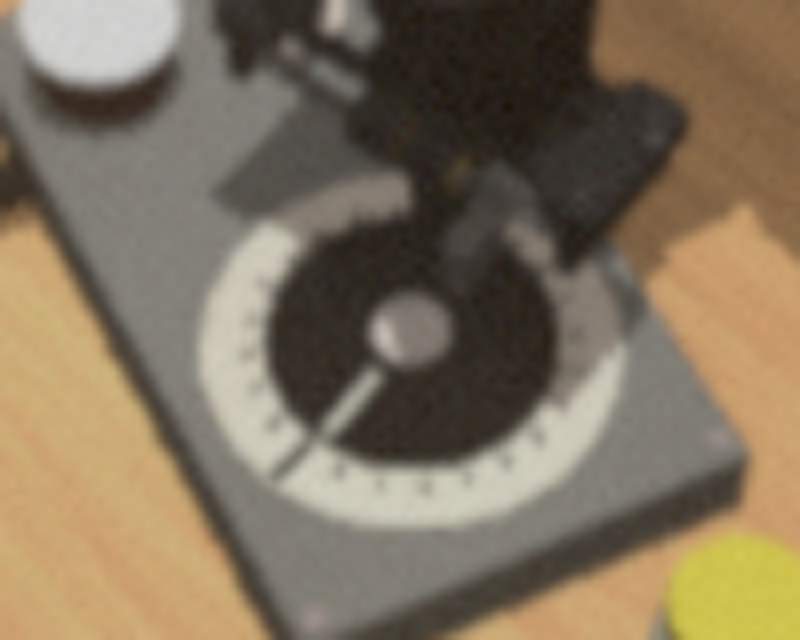

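>>> apply_moves(increments=[[[0.05,0,-0.15],[0,2,0],0],[[0.05,0,-0.15],[0,2,0],0],[[0,0,0],[0,0,0],0],[[0,0,0],[0,0,0],0],[[0,0,0],[0,0,0],0]])

```text
t: 7.9
eef_pos: [518.2, 20.2, 64.4]
tcp_rot: [-1.569, 0.008, -3.031]
ft_force: [0.4, -0.7, 1.0]
opening: 0.003
```

```bash
python3 -c "
from h import *
look()
for f in(-170,-173.7): push(f,-5)"
```

```text
index 9.15 long 7.39 diff 1.76
index 6.49 long 5.84 diff 0.64
t 7.95 pos [518.2  20.2  64.4] rot [ -89.9    0.4 -173.7] F [ 0.2 -0.4  0.3] open 0.008
shift cm [-0.06  0.04  0.24] rotvec [-0.1 -3.7 -0.4]
t 7.95 pos [518.2  20.2  64.4] rot [ -89.9    0.4 -173.7] F [ 0.2 -0.4  0.3] open 0.008
shift cm [ 0.03  0.04 -0.03] rotvec [-0.1  0.  -0.4]
```

About 1° is left. I'll back off the fin and clear the top view to measure it properly.

>>> apply_moves(increments=[[[0,0,0.8],[0,0,0],0],[[0,0,0.8],[0,0,0],0],[[0,-4,0.3],[0,0,0],0],[[0,-4,3],[0,0,0],0],[[0.8,0,6],[0,0,0],0]])

```text
t: 8.57
eef_pos: [522.0, -90.8, 146.4]
tcp_rot: [-1.569, 0.007, -3.027]
ft_force: [0.5, 0.0, -0.7]
opening: -0.0
```

>>> apply_moves(increments=[[[2,0,3],[0,0,0],0],[[2,0,2],[0,0,0],0],[[0,0,0],[0,0,0],0],[[0,0,0],[0,0,0],0],[[0,0,0],[0,0,0],0]])

```text
t: 9.2
eef_pos: [487.5, -150.9, 146.9]
tcp_rot: [-1.568, 0.009, -3.032]
ft_force: [0.7, -0.4, 0.2]
opening: 0.002
```

```bash
python3 -c "
from h import *
look()
p=read_camera('top'); c,d=plate(p); print(c,d)
for A in (AX,c): print('index',peak(polar(p,A,56,30,57),6,30),'long',peak(-polar(p,A,48,67,82),6,15))
x,y=proj(p,[558,39,56]).ravel().astype(int); save(p,'t4.png',(x-50,y-40,x+90,y+60),5)
delta([481.5,-115.5,120],-173.7)
"
```

```text
index 9.16 long 7.38 diff 1.79
index 6.51 long 5.84 diff 0.67
[558.14878845  38.12438965] [176.05119324 177.20323181]
index (np.float64(5.672890656486249), np.float64(140.07407407407408)) long (np.float64(5.633709837441808), np.float64(103.13333333333333))
index (np.float64(6.868623912486494), np.float64(142.03703703703704)) long (np.float64(6.308421320442692), np.float64(103.33333333333334))
t 9.3 pos [ 487.4 -150.8  146.8] rot [ -89.8    0.5 -173.7] F [ 0.1  0.2 -0. ] open 0.005
shift cm [ 0.22  2.67 -3.58] rotvec [-0.2  0.  -0.5]
```

View pics/t4.png

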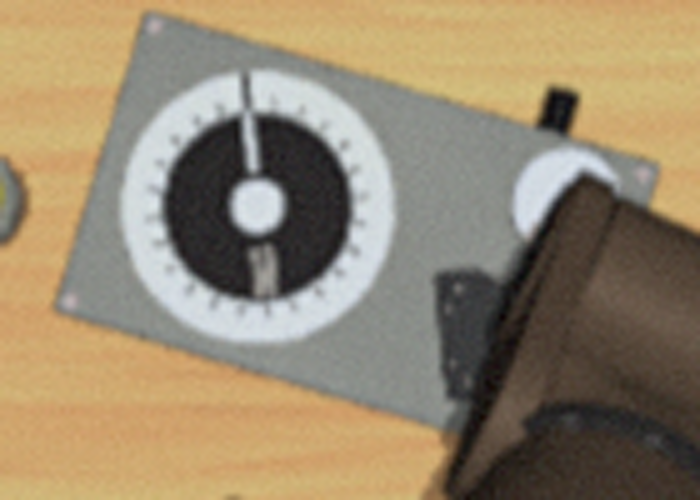

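The top view puts the index on the long line, within 0–0.6°. Now the button.

>>> apply_moves(increments=[[[0.2,0,-3.5],[0,0,0],0],[[0,2.5,0],[0,0,0],0],[[0,2.0,0],[0,0,0],0],[[0,1.5,0],[0,0,0],0],[[0,0,0],[0,0,0],0]])

```text
t: 9.93
eef_pos: [483.7, -112.8, 85.4]
tcp_rot: [-1.567, 0.01, -3.027]
ft_force: [-0.8, 0.3, 0.6]
opening: 0.001
```

```bash
python3 -c "
from h import *
delta([481.5,-115.5,70],-173.7)
p=read_camera('scene'); x,y=proj(p,[481,-115,67]).ravel().astype(int); save(p,'b.png',(x-40,y-40,x+60,y+40),8)"
```

```text
t 9.93 pos [ 483.7 -112.8   85.4] rot [ -89.8    0.6 -173.4] F [-0.8  0.3  0.6] open 0.001
shift cm [0.26 1.54 0.24] rotvec [-0.2  0.3 -0.6]
```

View pics/b.png

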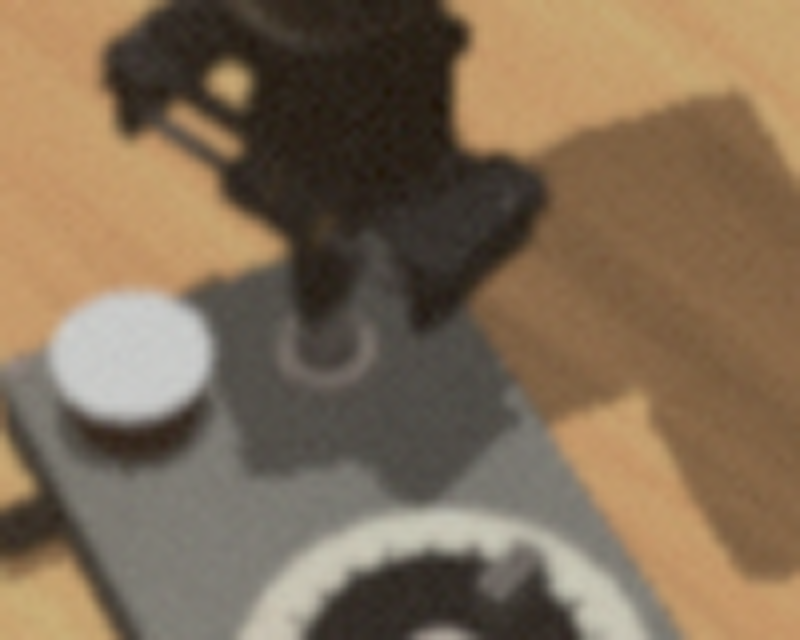

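The fingertip is over the button, with the collar at about (325,350) and the finger centred on it, well clear of the tub. I'll trim the position and press.

>>> apply_moves(increments=[[[0.25,0.8,0.2],[0,0,0],0],[[0,0.6,0],[0,0,0],0],[[0,0.2,0],[0,0,0],0],[[0,0.2,0],[0,0,0],0],[[0,0.2,0],[0,0,0],0]])

```text
t: 10.6
eef_pos: [482.5, -115.5, 66.2]
tcp_rot: [-1.566, 0.013, -3.026]
ft_force: [-0.5, 0.8, 2.7]
opening: 0.003
```

>>> apply_moves(increments=[[[0,0.2,0],[0,0,0],0],[[0,0.2,0],[0,0,0],0],[[0,0.2,0],[0,0,0],0],[[0,0.1,0],[0,0,0],0],[[0,0.1,0],[0,0,0],0]])

```text
t: 11.22
eef_pos: [482.6, -115.5, 61.0]
tcp_rot: [-1.565, 0.015, -3.026]
ft_force: [-5.3, 1.2, 21.6]
opening: 0.003
```

The force rose to 21.6 N at z = 61.0 (67 − 6 mm), so the button is against its bottom stop. Releasing and retreating.

>>> apply_moves(increments=[[[0,0,0],[0,0,0],0],[[0,-1,0],[0,0,0],0],[[0,-3,0],[0,0,0],0],[[0,-5,0],[0,0,0],0],[[0,-3,0],[0,0,0],0]])

```text
t: 11.85
eef_pos: [480.0, -114.8, 184.1]
tcp_rot: [-1.566, 0.012, -3.026]
ft_force: [-0.7, 0.1, -0.4]
opening: 0.006
```

>>> apply_moves(increments=[[[0,0,4],[0,0,0],0],[[0,0,5],[0,0,0],0],[[0,0,3],[0,0,0],0],[[0,0,0],[0,0,0],0],[[0,0,0],[0,0,0],0]])

```text
t: 12.48
eef_pos: [494.8, -236.7, 189.3]
tcp_rot: [-1.563, 0.017, -3.025]
ft_force: [-0.6, 1.1, 0.2]
opening: 0.003
```

```bash
python3 -c "
from h import *
delta([482,-115,180],-173.7)
p=read_camera('top'); c,d=plate(p); print(c,d)
for A in (AX,c): print('index',peak(polar(p,A,56,30,57),6,30),'long',peak(-polar(p,A,48,67,82),6,15))
for n in('top','scene'):
    q=read_camera(n)
    for t in('tub_a','jar','start_top'): print(n,t,[(w(q,r['point']).round(0).tolist(),round(r['confidence'],2)) for r in nets.mark_of(q,t)[:3]])
save(q,'end.png')
"
```

```text
t 12.47 pos [ 494.8 -236.7  189.3] rot [ -89.6    1.  -173.3] F [-0.6  1.1  0.2] open 0.003
shift cm [ -0.13   0.84 -12.25] rotvec [-0.4  0.4 -1. ]
[558.04746246  38.11978912] [176.51481628 178.1567688 ]
index (np.float64(5.691284370643331), np.float64(142.7037037037037)) long (np.float64(5.655541800358759), np.float64(103.53333333333333))
index (np.float64(6.87277905946927), np.float64(144.62962962962965)) long (np.float64(6.326840101522844), np.float64(103.66666666666666))
top tub_a [([563.0, -148.0, 47.0], 0.9), ([691.0, 414.0, -2.0], 0.7), ([520.0, 449.0, -2.0], 0.55)]
top jar [([565.0, 224.0, -2.0], 0.69)]
top start_top [([576.0, -456.0, 0.0], 0.59), ([482.0, -114.0, 66.0], 0.45)]
scene tub_a [([687.0, 414.0, 1.0], 0.68), ([557.0, -150.0, 44.0], 0.66), ([519.0, 445.0, -0.0], 0.61)]
scene jar [([563.0, 226.0, -2.0], 0.9)]
scene start_top [([570.0, -454.0, -2.0], 0.63), ([483.0, -112.0, 68.0], 0.36)]
```

View pics/end.png

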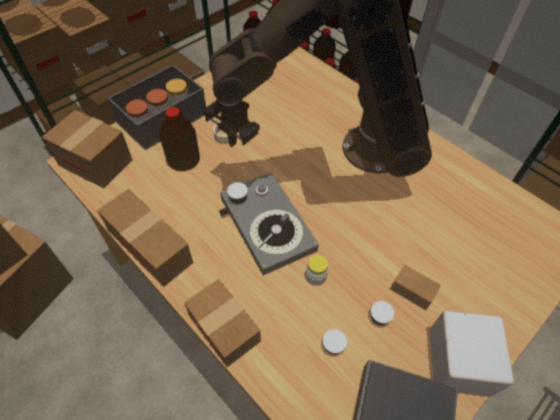

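Nothing has shifted: the index line and long line run together at (267,240), the button is up at (262,188), and the tub and jar are in place. The arm is clear at z = 189 mm.

```bash
python3 -c "
from h import *
env.job_done()"
```

```text
the job is handed in; nothing more can be done
```

The dial is set to the long line, the start button was pressed after that, and the job was handed in at about 12.5 s on the robot's clock (limit 54 s).

- **Dial:** I pushed the fin's trailing face about 56° clockwise with the closed fingertips, without pinching it. After backing off and again after the button press, the top camera put the index 0.0–0.6° short of the long line.
- **Camera disagreement:** before the press, the scene camera gave 0.7–1.8° short instead. I trusted the top camera, because the scene view is oblique and its axis estimate differed by 1–4 mm.
- **Button:** I pressed it down to z = 61.0 mm, its full 6 mm of travel, with 21.6 N on the wrist. After release it measured back at about 66–68 mm.
- **Stock:** tub_a, the jar and the tubs on the left measured where they started, within network noise (about 6 mm at most). The jug looked unmoved in the last picture, and the butter was never approached. The arm covered part of the tape in that picture, so I couldn't check it fully, but nothing came near it.

The arm was clear of everything at hand-in. `start_top` also got false detections at the jug, which I ignored.

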